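Tip the gauge bar off its packer and set it against the stop

TASK

In the blue gauge stand a long aluminium gauge bar lies flush in the pocket, stacked on a short brass packer. Press down the bar's overhanging end, the one at the stand's low end wall, until the bar tips up and stays leaning in the pocket by itself; then grip the raised end, lift the bar off the packer, leaving the packer in the stand, and lay the bar flat on the dark setting plate with one end butted squarely against the steel stop, about midway along the stop. Do not disturb the blue and white tin, the turned bush or the rod end standing nearby.

Things in the scene. Friction and masses are not known exactly. Their poses are not given: they have to be found in the camera images.
- gauge_stand: fixed blue stand with an open pocket, 127 (x -67 to +60) x 59 (y) x 52 mm high. Origin: underside, below the stored bar's middle; x runs along the pocket from the low end wall (40 high, towards the robot within 25 degrees) to the high one; z up. Pocket x -59 to +51.5, y -21.5 to +21.5; side walls 8 thick, rim z = 52. The packer lies at x -3 to +50, top z = 28
- stand_well (a point): empty well in the low-walled end of the stand's pocket, under the bar's overhang: centre of its floor, stand frame x = -35, z = 6 mm; axes as the stand's. The well reaches from x = -59 to -9 of the stand, 43 mm wide; the tipped bar's -x end drops to its floor
- gauge_bar: aluminium bar 100 (x) x 40 (y) x 24 mm (z), 0.13 to 0.25 kg. Origin: centre of its underside; x along its length (stored: the stand's x), z up through its top. Stored, its top is flush with the rim, 1.5 mm clear of the pocket's sides and far wall, 9 mm of the low wall. Its -x half overhangs the well; it tips about the packer's edge at its x = -3
- bar_press (a point): on the bar's top face, 9 mm from its -x end, mid-width: where to press; axes as the bar's. Well under 1 N turns the bar; past about 15 degrees it overbalances and falls on to rest at about 28 degrees, staying so when let go. Fingertips follow it some 10 to 16 mm below the rim, between the side walls (43 mm apart), until the firm stop of the well floor is felt
- bar_grip (a point): on the bar's top face, 14 mm from its +x end (the end that rises), mid-width; axes as the bar's. Once tipped, the bar can be gripped here across its 40 mm width, the tool square to the tilted top face, fingertips up to about 11 mm below that face before they meet the rim. From there draw it out square to its face
- packer: brass block 53 (x) x 40 (y) x 16 mm (z) lying in the far half of the pocket under the bar. Origin: centre of its underside, 23.5 mm along the stand's +x and 12 mm above the stand's underside; x, y, z as the stand's
- setting_plate: fixed dark steel plate 170 (x) x 110 (y) x 12 mm thick, with a bright steel stop bar along its far end (x from +65 to +85, full width, rising 12 mm above the plate's top). Origin: centre of its underside; x points to the stop (away from the robot, within about 15 degrees), z up
- plate_stop (a point): point on the setting plate: foot of the stop's face, midway along it, at the height of the plate's top (plate frame x = +65, z = +12 mm). Axes as the plate's; +x points into the stop. With the bar laid along x and butted to the stop, the bar's origin is 50 mm on the -x side of this point
- dip_tin: bystander: round tin, blue with white lid, 60 mm across, 42 high; origin centre of its underside
- turned_bush: bystander: turned steel bush, 34 mm across, 42 high, standing; origin centre of its underside
- rod_end: bystander: forged ball-joint rod end, 50 x 119 x 22 mm, lying along its y; origin underside, about the middle
Not all that is in view belongs to the job. Of the things like the gauge_stand, leave any that is green; of the rest the larger one is meant.

How it is judged:
By the outcome, as a careful person would: the job done as asked, in the order asked, and still so for the second after the job is handed in, with the robot touching nothing.
It also fails if it takes over 59 s, if anything falls off the work surface, if the arm or the gripper's body presses on something with over 40 N, if the wrist force passes 120 N, or if a joint passes its speed limit or range.

ROBOT

A 6-joint arm with a two-finger parallel gripper is mounted at the origin on a cart in front of the work surface, level with it; the furniture and walls round the work are solid. World frame = base frame: x ahead of the robot, y to its left, z up, the work surface at z = 0. Lengths are in m, angles in rad, forces in N, time in s.
With the tool pointing down it reaches from about 0.375 to 0.9 m from the base axis. Payload 3.1 kg.
Tool frame: the origin (TCP) lies where the fingers leave the gripper's body, on its centre line; the fingertips stand 73 mm ahead of it and the grasp point (between the pads) lies 54 mm ahead of it; z points along the fingers, y is the line along which they close (so a half turn about z gives the same grasp; the last joint's range is limited). The gripper opens to 85 mm and grips with 20 to 120 N. Pads are 22 mm wide; open, the fingers measure 114 mm over their backs; the gripper's body (76 mm by 85 mm) begins 54 mm behind the grasp point. The pads swing forward as they close: fully open they stand 13 mm farther back than shut.
Start: joints at [-1.522, 0.527, 1.433, -0, 1.181, -0.178], TCP at [0.141, -0.609, 0.304] pointing down, gripper open.
Joint ranges: [-3.08, 3.08], [-0.75, 2.2], [0.22, 2.44], [-1.43, 4.57], [0, 2.65], [-2.85, 2.85]. Speed limits (rad/s): [2.79, 2.79, 3.14, 3.14, 3.14, 3.14].

INTERFACE

Orientations are given as a unit quaternion [x, y, z, w].
In Python, from station import manip gives the robot as it stands.
- The arm moves only by the shell command python3 -m crank 'ROWS' [FORCE]. ROWS is JSON, a list of rows, each an object with "dp": the shift along the tool's x, y, z normalised to -1 to 1, where 1 is 50 cm, a list of three; "delta_rot": the turn, a rotation vector about the tool's x, y, z normalised to -1 to 1, where 1 is 2 pi rad, a list of three; "fingers": the opening, from -1 (shut) to 1 (fully open). A call has 1 to 12 rows; each row shifts and turns the commanded pose from where the row before left it, along the tool's axes as they then stand; what a row does not reach is not made up. A row lasts 1/12 s, in which the tool goes at most 41.7 mm and 7.16 degrees, less where a joint would pass 70% of its speed; a pose out of reach is approached as far as the arm can. A call with a number of a shift or a turn outside -1 to 1 is refused whole. A call with a gripper value outside its range is refused whole. The fingers move at their own pace and stop on an object; FORCE is the grip in N (left out, the last holds). Time passes only in rows, so rows that do not move let the fingers close. It gives the time, the measured TCP pose, the force, the opening and the grip force at its end, in the units of the state.
- manip.sense(): the state, without advancing time (a new reading comes with each control period).
- manip.snapshot(name): name is "scene" or "top" or "wrist"; returns (picture, depth): 384x512x3 uint8, red, green, blue; 384x512 float32, m along the optical axis (not along the pixel's ray), 0 where there is no reading.
- manip.camera_model(name): a dict with "fx", "fy", "cx", "cy" (pixels), "origin" and "attitude" of the camera in the world. Camera axes: x right, y up, looking along -z (the intrinsics and any distortion apply to the point x, -y, -z); pixel columns grow to the right and rows downward; lengths in m; the calibration is good to about 2 mm. A picture is of the moment at which its call begins: read the wrist's pose just before it. camera_model takes no time and is no camera call; for the wrist camera it gives the pose at the moment of the call.
- manip.sign_off(): hands the job in; it is judged then, once.
The state is a dict: "t": time; "q": joint angles; "qd": joint speeds; "tau": joint torques, N m; "tcp_pos": TCP position; "tool_rot": TCP orientation; "force": force on the tool from outside, world axes, zero at the start; "ft_torque": the same for the moment, N m; "finger_gap": opening from 0.0 (shut) to 1.0 (fully open); "gripper_force": force on a finger pad.
Only numpy, scipy, OpenCV 4.12 (cv2) and the standard library are available. Lean on these libraries where they do the work, as an engineer would, in place of code of your own. Each camera call takes 0.05 s, during which the arm holds its last target. There are 200 camera calls.

## Working session

There is one attempt and no reset: what is moved stays moved. The work goes in short steps, Python scripts to look and compute and a shell command to move; the robot and the scene stay as the last step left them, time stands still between calls to the robot, and variables do not carry over. Pictures are saved under pics/ and viewed, at most 13 in all, crops included, and the job is handed in when it is done.

```bash
mkdir -p pics; ls; python3 - <<'E'
from station import manip
import cv2,numpy as np
for n in("scene","top"):
    p,d=manip.snapshot(n); cv2.imwrite(f"pics/{n}0.png",p[:,:,::-1]); np.save(f"{n}0.npy",d); print(n,manip.camera_model(n),np.median(d))
s=manip.sense();print(s)
E
```

```text
pics
scene {'fx': 372.3607304484409, 'fy': 372.3607304484409, 'cx': 257.09736846394804, 'cy': 198.0086100177481, 'origin': array([0.11731129, 0.64833118, 0.52872154]), 'attitude': array([-0.13894167,  0.45232505,  0.84215196, -0.25860652])} 1.0005063
top {'fx': 403.6264990758698, 'fy': 403.6264990758698, 'cx': 258.88504761276465, 'cy': 193.05835388156368, 'origin': array([0.30385681, 0.05982665, 1.14385252]), 'attitude': array([-0.07276902,  0.07256929,  0.7086883 , -0.69799661])} 1.2678301
{'t': 0.1, 'q': array([-1.52253122e+00,  5.28387677e-01,  1.43377729e+00,  3.11920307e-05,
        1.18139203e+00, -1.78510447e-01]), 'qd': array([ 0.0004116 , -0.00259409, -0.00383714,  0.0008975 , -0.00107573,
        0.00151603]), 'tau': array([ 6.36422158e-06, -4.43304384e+01, -1.78587055e+01, -1.63128616e-04,
        3.91778580e-03, -2.34244901e-06]), 'tcp_pos': array([ 0.14052719, -0.60848253,  0.30302144]), 'tool_rot': array([ 9.93578683e-01,  1.13139015e-01,  7.83085390e-05, -9.79152182e-04]), 'force': array([ 0.00321736, -0.88329852,  0.25850769]), 'ft_torque': array([-0.00234224, -0.01217087, -0.00561378]), 'gripper_force': 0.0, 'finger_gap': 0.9986533750502199}
```

View pics/top0.png

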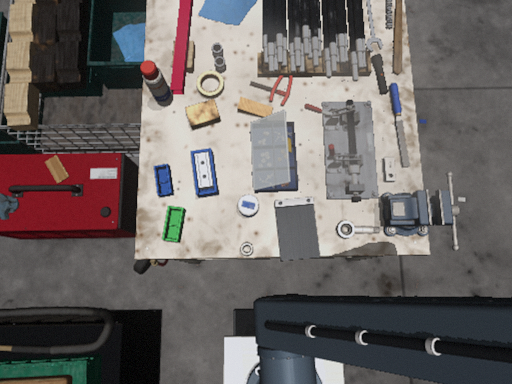

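View pics/scene0.png

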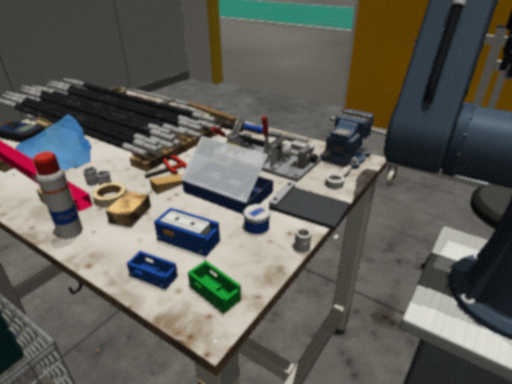

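The top view shows three stand-like things: a large blue one with a bright bar at (204,172), a small blue one at (164,180) and a green one at (174,224). The large blue one fits: it isn't green and it's the larger of the two blues. The plate is at (297,230) with its stop at (294,202). The tin is at (248,205), the bush at (247,248) and the rod end at (355,229).

```bash
cat > h.py <<'E'
import numpy as np,cv2
from scipy.spatial.transform import Rotation as R
from station import manip
def ray(c,uv):
    uv=np.atleast_2d(uv).astype(float)
    d=np.c_[(uv[:,0]-c['cx'])/c['fx'],-(uv[:,1]-c['cy'])/c['fy'],-np.ones(len(uv))]
    return R.from_quat(c['attitude']).apply(d)
def onz(c,uv,z):
    d=ray(c,uv); o=c['origin']; return o+d*((z-o[2])/d[:,2])[:,None]
def cloud(c,dep):
    v,u=np.mgrid[:dep.shape[0],:dep.shape[1]]
    P=c['origin']+ray(c,np.c_[u.ravel(),v.ravel()])*dep.ravel()[:,None]
    return P.reshape(*dep.shape,3)
def rect(P):
    c,s,a=cv2.minAreaRect(P[:,:2].astype(np.float32)*1000); 
    return np.round(c,1),np.round(s,1),round(a,2)
E
python3 - <<'E'
from h import *
im=cv2.imread("pics/top0.png");d=np.load("top0.npy");c=manip.camera_model("top")
P=cloud(c,d);hsv=cv2.cvtColor(im,cv2.COLOR_BGR2HSV)
print("table z",np.median(P[150:240,150:240,2]))
b=cv2.inRange(hsv,(100,110,40),(130,255,255))
m=np.zeros_like(b);m[140:205,185:225]=b[140:205,185:225]
uv=np.argwhere(m)[:,::-1];print("stand",rect(onz(c,uv,.052)))
h=(P[...,2]>.042)&(P[...,2]<.065);h[:140]=0;h[205:]=0;h[:,:185]=0;h[:,225:]=0
print("stand by height",rect(P[h]),np.median(P[h][:,2]))
g=im.astype(int); bar=h&(g.min(2)>120); print("bar",rect(onz(c,np.argwhere(bar)[:,::-1],.052)),bar.sum())
h=(P[...,2]>.007)&(P[...,2]<.018);h[:190]=0;h[265:]=0;h[:,:268]=0;h[:,325:]=0
print("plate",rect(P[h]),h.sum())
h=(P[...,2]>.019)&(P[...,2]<.035);h[:190]=0;h[215:]=0;h[:,:270]=0;h[:,320:]=0
print("stop",rect(P[h]),h.sum())
for n,(u,v) in dict(tin=(248,205),bush=(247,248),rod=(355,229),sm=(164,180),case=(274,155)).items(): print(n,P[v,u])
a=cv2.resize(im[135:265,145:325],None,fx=4.4,fy=4.4,interpolation=cv2.INTER_CUBIC);cv2.imwrite("pics/crop1.png",a)
E
```

```text
table z 0.001920326065521727
stand (array([594.2, 211.4]), array([132.9,  58.7]), 8.28)
stand by height (array([597. , 214.1]), array([127.5,  59.4]), 8.14) 0.05220697184543632
bar (array([594.7, 217.4]), array([125.7,  51.7]), 8.23) 521
plate (array([449.5, -37.7]), array([198.2, 123.2]), 4.92) 2111
stop (array([522.7, -33.5]), array([ 48., 119.]), 2.46) 307
tin [0.50036957 0.08902841 0.04353061]
bush [ 0.38546302  0.0942416  -0.0025166 ]
rod [ 0.43203703 -0.20847969  0.01946504]
sm [0.58337139 0.33193746 0.01032228]
case [0.6283798  0.01584737 0.09232631]
```

View pics/crop1.png

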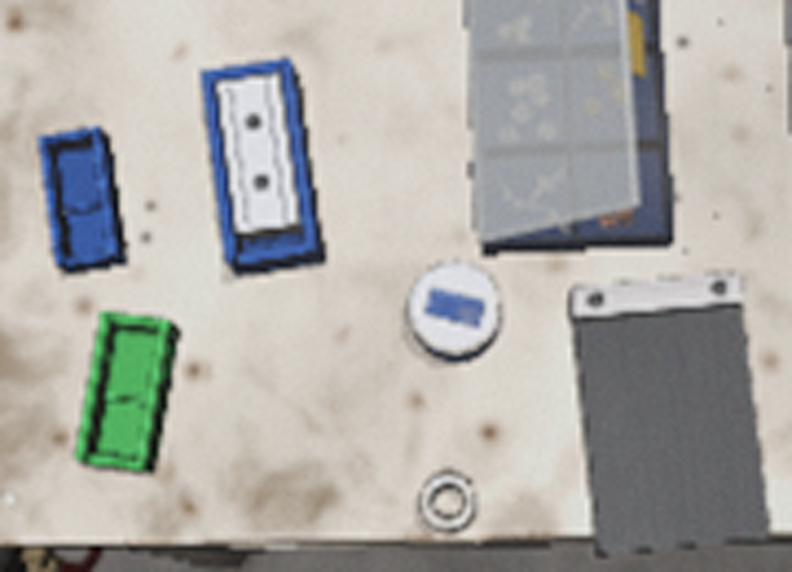

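The crop confirms it: the large blue stand at crop (263,165) has the bright bar in it and a dark gap at its near, low end. The small blue and green stands are empty. The plate and stop are clear. Next I'll move over the stand and look from close by.

```bash
cat >> h.py <<'E'
def go(p,q=None,n=1):
    """print tool-axis dp (norm) per row for n rows to world p; and turn (norm) total to R q"""
    s=manip.sense(); T=R.from_quat(s['tool_rot'])
    if p is not None:
        d=T.inv().apply(np.array(p)-s['tcp_pos']); print("dp tool mm",np.round(d*1000,1),"per row",np.round(d/.5/n,4))
    if q is not None:
        r=(T.inv()*q).as_rotvec(); print("rot deg",np.round(np.degrees(r),2),"norm",np.round(r/2/np.pi,5))
def tool(yaw,tilt=0):
    "tool x along yaw(deg), pointing down, z leaning forward (+x of yaw) by tilt deg"
    return R.from_euler('z',yaw,degrees=True)*R.from_euler('y',-tilt,degrees=True)*R.from_euler('x',180,degrees=True)
E
python3 - <<'E'
from h import *
q=tool(8.2);go((.42,-.35,.33),q,10)
s=manip.sense();T=q
for a,b,n in(((s['tcp_pos']),(.42,-.35,.33),10),((.42,-.35,.33),(.54,.19,.33),14)): print(T.inv().apply(np.array(b)-a)/.5/n)
print(tool(8.2,28).apply([0,0,1]))
c=manip.camera_model('wrist');t=R.from_quat(s['tool_rot']);print(c,t.inv().apply(c['origin']-s['tcp_pos']),(t.inv()*R.from_quat(c['attitude'])).as_matrix())
E
```

```text
dp tool mm [ 330.4 -189.1  -26.5] per row [ 0.0661 -0.0378 -0.0053]
rot deg [-0.11 -0.02  4.79] norm [-3.100e-04 -5.000e-05  1.331e-02]
[ 0.06269653 -0.04319579 -0.00539571]
[ 2.79703960e-02 -7.39090989e-02 -9.05125415e-18]
[ 0.46467179  0.06696023 -0.88294759]
{'fx': 272.39655135164844, 'fy': 272.39655135164844, 'cx': 252.4090614044372, 'cy': 195.74643675453012, 'origin': array([ 0.21366117, -0.59138522,  0.37204538]), 'attitude': array([-0.11668354,  0.09366015, -0.61521542,  0.77403017])} [ 0.07513162 -0.00035029 -0.06899506] [[ 6.67468192e-04  9.55114264e-01  2.96236894e-01]
 [ 9.99999649e-01 -4.87251987e-04 -6.82179159e-04]
 [-5.07217030e-04  2.96237246e-01 -9.55114253e-01]]
```

```bash
python3 -m crank '[{"dp":[0,0,0],"delta_rot":[0,0,0.0133],"fingers":1},{"dp":[0.063,-0.043,-0.0054],"delta_rot":[0,0,0],"fingers":1},{"dp":[0.063,-0.043,-0.0054],"delta_rot":[0,0,0],"fingers":1},{"dp":[0.063,-0.043,-0.0054],"delta_rot":[0,0,0],"fingers":1},{"dp":[0.063,-0.043,-0.0054],"delta_rot":[0,0,0],"fingers":1},{"dp":[0.063,-0.043,-0.0054],"delta_rot":[0,0,0],"fingers":1},{"dp":[0.063,-0.043,-0.0054],"delta_rot":[0,0,0],"fingers":1},{"dp":[0.063,-0.043,-0.0054],"delta_rot":[0,0,0],"fingers":1},{"dp":[0.063,-0.043,-0.0054],"delta_rot":[0,0,0],"fingers":1},{"dp":[0.063,-0.043,-0.0054],"delta_rot":[0,0,0],"fingers":1},{"dp":[0.063,-0.043,-0.0054],"delta_rot":[0,0,0],"fingers":1},{"dp":[0,0,0],"delta_rot":[0,0,0],"fingers":1}]' 60; python3 -c "
from h import *
go((.60,.2,.33),tool(8.2),16)"
```

```text
t: 1.1
tcp_pos: [0.4255, -0.3463, 0.3312]
tool_rot: [0.997, 0.075, 0.001, -0.001]
force: [0.2, -1.3, 1.3]
finger_gap: 1.0
gripper_force: 0.0
dp tool mm [ 254.  -514.1    2.9] per row [ 0.0317 -0.0643  0.0004]
rot deg [-0.12 -0.15  0.37] norm [-0.00034 -0.00042  0.00104]
```

```bash
python3 -m crank '[{"dp":[0.034,-0.07,0],"delta_rot":[0,0,0],"fingers":-1},{"dp":[0.034,-0.07,0],"delta_rot":[0,0,0],"fingers":-1},{"dp":[0.034,-0.07,0],"delta_rot":[0,0,0],"fingers":-1},{"dp":[0.034,-0.07,0],"delta_rot":[0,0,0],"fingers":-1},{"dp":[0.034,-0.07,0],"delta_rot":[0,0,0],"fingers":-1},{"dp":[0.034,-0.07,0],"delta_rot":[0,0,0],"fingers":-1},{"dp":[0.034,-0.07,0],"delta_rot":[0,0,0],"fingers":-1},{"dp":[0.034,-0.07,0],"delta_rot":[0,0,0],"fingers":-1},{"dp":[0.034,-0.07,0],"delta_rot":[0,0,0],"fingers":-1},{"dp":[0.034,-0.07,0],"delta_rot":[0,0,0],"fingers":-1},{"dp":[0.034,-0.07,0],"delta_rot":[0,0,0],"fingers":-1},{"dp":[0.034,-0.07,0],"delta_rot":[0,0,0],"fingers":-1}]' 60;python3 -m crank '[{"dp":[0.034,-0.07,0],"delta_rot":[0,0,0],"fingers":-1},{"dp":[0.034,-0.07,0],"delta_rot":[0,0,0],"fingers":-1},{"dp":[0.034,-0.07,0],"delta_rot":[0,0,0],"fingers":-1},{"dp":[0,0,0],"delta_rot":[0,0,0],"fingers":-1},{"dp":[0,0,0],"delta_rot":[0,0,0],"fingers":-1}]' 
python3 - <<'E'
from h import *
c=manip.camera_model('wrist');im,d=manip.snapshot('wrist');im=im[:,:,::-1].copy();cv2.imwrite('pics/w1.png',im);np.save('w1.npy',d)
import pickle;pickle.dump(c,open('w1.pkl','wb'))
P=cloud(c,d)
m=(P[...,2]>.046)&(P[...,2]<.058)&(np.hypot(P[...,0]-.597,P[...,1]-.214)<.09)
print(rect(P[m]),np.median(P[m][:,2]),m.sum(),manip.sense()['tcp_pos'])
t=(abs(P[...,2])<.008);print('table',np.median(P[t][:,2]))
E
```

```text
t: 2.1
tcp_pos: [0.5637, 0.0952, 0.3306]
tool_rot: [0.997, 0.072, -0.0, 0.0]
force: [0.5, -0.4, -0.4]
finger_gap: -0.003
gripper_force: 0.0
t: 2.52
tcp_pos: [0.599, 0.2064, 0.33]
tool_rot: [0.997, 0.073, -0.001, 0.0]
force: [-0.0, -0.3, -0.9]
finger_gap: 0.002
gripper_force: 0.0
(array([598.6, 212. ]), array([126. ,  59.1]), 8.28) 0.05089468036663297 3779 [0.59869679 0.20494038 0.33002492]
table -0.0006836275074001974
```

View pics/w1.png

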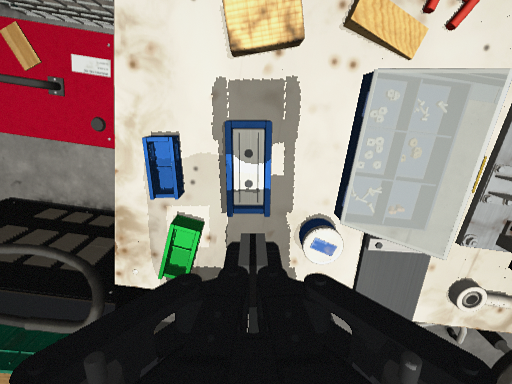

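The wrist view shows the stand at (248,168) with the bar in it. The near end wall is at about (248,211), the tin is at (322,240) and the fingers are at (255,260). I'll measure the profile along and across the stand's axis.

```bash
python3 - <<'E'
from h import *
import pickle
c=pickle.load(open('w1.pkl','rb'));im=cv2.imread('pics/w1.png');d=np.load('w1.npy');P=cloud(c,d)
y=np.radians(8.28);C=np.array([.5986,.212]);X=P[...,:2]-C
l=(X@[np.cos(y),np.sin(y)])*1000;w=(X@[-np.sin(y),np.cos(y)])*1000
for s in np.arange(-78,78,4):
    m=(abs(l-s)<2)&(abs(w)<14); e=(abs(l-s)<2)&(abs(abs(w)-25.5)<2.5)
    print(s,np.round(np.median(P[m][:,2])*1000,1),'side',np.round(np.median(P[e][:,2])*1000,1) if e.any() else '-',np.round(np.median(im[m],0)))
hsv=cv2.cvtColor(im,cv2.COLOR_BGR2HSV);k=(hsv[...,1]<60)&(hsv[...,2]>90)&(P[...,2]>.044)&(abs(l)<70)&(abs(w)<35)
print('bar',rect(onz(c,np.argwhere(k)[:,::-1],.052)))
b=cv2.inRange(hsv,(100,110,40),(130,255,255))>0; b&=(abs(l)<80)&(abs(w)<40)
print('blue at rim',rect(onz(c,np.argwhere(b&(P[...,2]>.045))[:,::-1],.052)))
E
```

```text
-78 -0.8 side -0.4 [117. 126. 131.]
-74 nan side - [nan nan nan]
-70 nan side - [nan nan nan]
-66 nan side - [nan nan nan]
-62 38.5 side 50.8 [103.  60.  28.]
-58 39.0 side 51.6 [107.  61.  28.]
-54 31.9 side 50.9 [56. 34. 15.]
-50 nan side 50.9 [nan nan nan]
-46 50.8 side 51.1 [116. 120. 119.]
-42 51.2 side 51.0 [140. 150. 151.]
-38 50.9 side 51.0 [138. 149. 150.]
-34 51.1 side 51.0 [139. 149. 150.]
-30 50.8 side 51.0 [139. 148. 148.]
-26 51.0 side 51.5 [ 93.  99. 100.]
-22 51.0 side 51.0 [233. 242. 243.]
-18 50.8 side 50.9 [190. 200. 203.]
-14 51.2 side 51.3 [206. 219. 222.]
-10 294.3 side 316.3 [21. 20. 20.]
-6 302.8 side 316.0 [21. 20. 21.]
-2 294.2 side 311.7 [22. 22. 21.]
2 294.0 side 312.3 [21. 21. 21.]
6 285.0 side 310.9 [18. 17. 17.]
10 323.9 side 319.6 [18. 16. 16.]
14 334.3 side 51.5 [17. 16. 15.]
18 343.6 side 351.5 [16. 15. 15.]
22 51.3 side 51.0 [64. 66. 66.]
26 51.0 side 50.8 [132. 138. 141.]
30 50.8 side 50.9 [150. 161. 162.]
34 50.9 side 50.8 [151. 162. 162.]
38 51.0 side 50.9 [152. 162. 163.]
42 51.2 side 50.8 [153. 163. 164.]
46 50.7 side 50.8 [153. 164. 165.]
50 50.8 side 51.0 [155. 166. 166.]
54 50.6 side 51.0 [107.  94.  96.]
58 50.7 side 50.9 [114.  65.  29.]
62 50.1 side 49.9 [108.  66.  31.]
66 -0.6 side -0.8 [124. 135. 139.]
70 -0.8 side -0.7 [122. 134. 138.]
74 398.9 side -0.5 [122. 133. 145.]
bar (array([540.1, 225.7]), array([230.9, 258.8]), 11.94)
blue at rim (array([595.7, 196. ]), array([261.9, 136.8]), 80.31)
  return _methods._mean(a, axis=axis, dtype=dtype,
  ret = ret.dtype.type(ret / rcount)
  ret = um.true_divide(
```

```bash
python3 -c "
from h import *
go((.561,.2072,.135),tool(8.28),8)"
```

```text
dp tool mm [-36.6  -7.8 195.1] per row [-0.0092 -0.002   0.0488]
rot deg [0.04 0.11 0.02] norm [1.2e-04 3.0e-04 5.0e-05]
```

```bash
python3 -m crank '[{"dp":[-0.0366,-0.0078,0],"delta_rot":[0,0,0],"fingers":-1},{"dp":[-0.0366,-0.0078,0.05],"delta_rot":[0,0,0],"fingers":-1},{"dp":[0,0,0.06],"delta_rot":[0,0,0],"fingers":-1},{"dp":[0,0,0.06],"delta_rot":[0,0,0],"fingers":-1},{"dp":[0,0,0.06],"delta_rot":[0,0,0],"fingers":-1},{"dp":[0,0,0.06],"delta_rot":[0,0,0],"fingers":-1},{"dp":[0,0,0.06],"delta_rot":[0,0,0],"fingers":-1},{"dp":[0,0,0.04],"delta_rot":[0,0,0],"fingers":-1},{"dp":[0,0,0],"delta_rot":[0,0,0],"fingers":-1},{"dp":[0,0,0],"delta_rot":[0,0,0],"fingers":-1},{"dp":[0,0,0],"delta_rot":[0,0,0],"fingers":-1}]'; python3 - <<'E'
from h import *
print(manip.sense()['tcp_pos'])
go((.561,.2072,.135),tool(8.28),8)
im,d=manip.snapshot('wrist');im=im[:,:,::-1];cv2.imwrite('pics/w2.png',im)
E
```

```text
t: 3.48
tcp_pos: [0.5626, 0.2063, 0.1371]
tool_rot: [0.997, 0.071, 0.001, -0.0]
force: [-0.0, 0.1, -0.4]
finger_gap: 0.001
gripper_force: 0.0
[0.56259094 0.20632677 0.13714401]
dp tool mm [-1.5 -1.1  2.1] per row [-0.0004 -0.0003  0.0005]
rot deg [ 0.01 -0.1  -0.16] norm [ 2.0e-05 -2.8e-04 -4.4e-04]
```

View pics/w2.png

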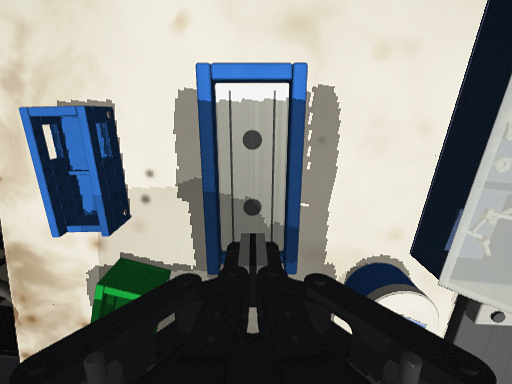

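The fingers at (253,250) sit centred between the stand's side walls, over the bar's near end. Now I'll press.

```bash
python3 -m crank '[{"dp":[-0.003,-0.002,0.01],"delta_rot":[0,0,0],"fingers":-1},{"dp":[0,0,0.008],"delta_rot":[0,0,0],"fingers":-1},{"dp":[0,0,0.006],"delta_rot":[0,0,0],"fingers":-1},{"dp":[0,0,0.006],"delta_rot":[0,0,0],"fingers":-1},{"dp":[0,0,0.006],"delta_rot":[0,0,0],"fingers":-1},{"dp":[0,0,0.006],"delta_rot":[0,0,0],"fingers":-1},{"dp":[0,0,0],"delta_rot":[0,0,0],"fingers":-1}]'; python3 -m crank '[{"dp":[0,0,0.004],"delta_rot":[0,0,0],"fingers":-1},{"dp":[0,0,0],"delta_rot":[0,0,0],"fingers":-1}]'
```

```text
t: 4.12
tcp_pos: [0.5598, 0.2081, 0.1141]
tool_rot: [0.997, 0.072, -0.001, 0.0]
force: [-0.1, 0.4, -0.4]
finger_gap: -0.003
gripper_force: 0.0
t: 4.28
tcp_pos: [0.5601, 0.2081, 0.1125]
tool_rot: [0.997, 0.072, -0.0, 0.0]
force: [0.4, -0.1, 0.1]
finger_gap: -0.003
gripper_force: 0.0
```

Tip height is about 39.5 mm with no firm stop yet. I'll go on in small steps.

```bash
for i in 1 2 3; do :; done; python3 -m crank '[{"dp":[0,0,0.004],"delta_rot":[0,0,0],"fingers":-1},{"dp":[0,0,0],"delta_rot":[0,0,0],"fingers":-1}]'|egrep "pos|force:"; python3 -m crank '[{"dp":[0,0,0.003],"delta_rot":[0,0,0],"fingers":-1},{"dp":[0,0,0],"delta_rot":[0,0,0],"fingers":-1}]'|egrep "pos|force:"; python3 - <<'E'
from h import *
im,d=manip.snapshot('wrist');im=im[:,:,::-1];cv2.imwrite('pics/w3.png',im)
E
```

```text
tcp_pos: [0.5604, 0.2082, 0.1114]
force: [-1.7, -0.5, 2.7]
gripper_force: 1.5
tcp_pos: [0.5604, 0.2082, 0.111]
force: [-2.0, -0.4, 10.1]
gripper_force: 5.0
```

View pics/w3.png

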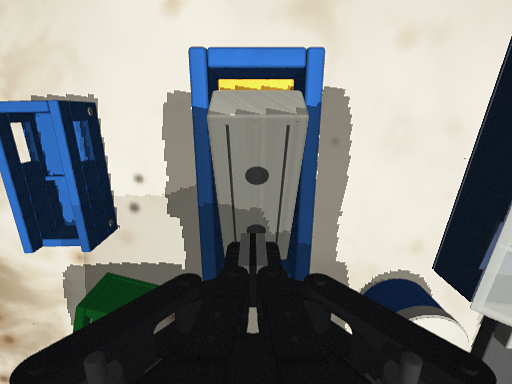

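The bar is tipped: its raised end is at (260,100), the yellow packer shows beyond it at (256,85), and a firm 10 N stop was felt. I'll raise the arm and measure the leaning bar.

```bash
python3 -m crank '[{"dp":[0,0,-0.02],"delta_rot":[0,0,0],"fingers":-1},{"dp":[0,0,-0.05],"delta_rot":[0,0,0],"fingers":-1},{"dp":[0,0,-0.07],"delta_rot":[0,0,0],"fingers":-1},{"dp":[0,0,-0.07],"delta_rot":[0,0,0],"fingers":0.4},{"dp":[0,0,-0.07],"delta_rot":[0,0,0],"fingers":0.4},{"dp":[0,0,0],"delta_rot":[0,0,0],"fingers":0.4},{"dp":[0,0,0],"delta_rot":[0,0,0],"fingers":0.4},{"dp":[0,0,0],"delta_rot":[0,0,0],"fingers":0.4}]'; python3 - <<'E'
from h import *
c=manip.camera_model('wrist');im,d=manip.snapshot('wrist');im=im[:,:,::-1].copy();cv2.imwrite('pics/w4.png',im);P=cloud(c,d)
y=np.radians(8.28);X=P[...,:2]-np.array([.6018,.2128])
l=(X@[np.cos(y),np.sin(y)])*1000;w=(X@[-np.sin(y),np.cos(y)])*1000;z=P[...,2]*1000
m=(abs(l)<60)&(abs(w)<22)&(z>54)&(z<90)
k=np.polyfit(l[m&(l<20)],z[m&(l<20)],1);print('tilt',np.degrees(np.arctan(k[0])),'z at l=20.2',np.polyval(k,20.2),'w range',np.percentile(w[m],[1,99]),'lmax,z',l[m].max(),np.percentile(z[m],99))
hi=m&(z>60);print(rect(P[hi]))
s=(abs(z-51)<3)&(abs(abs(w)-25.5)<6);print('rim z',np.median(z[s]),'rim w',np.percentile(w[s],[1,99]))
s=(abs(z-51)<3)&(l>53)&(l<70)&(abs(w)<28);print('far wall l',np.percentile(l[s],[1,99]))
E
```

```text
t: 5.33
tcp_pos: [0.5596, 0.208, 0.2493]
tool_rot: [0.997, 0.072, -0.0, 0.0]
force: [0.8, -0.0, -0.0]
finger_gap: 0.693
gripper_force: 0.0
tilt 26.48565768832365 z at l=20.2 65.42167544418899 w range [-19.99278705  18.9929349 ] lmax,z 41.513725597098485 71.6748249050555
(array([624.5, 215.6]), array([31.8, 39.9]), 8.25)
rim z 50.81294167449379 rim w [-29.5003986   29.02756335]
far wall l [53.63930871 59.7869043 ]
```

```bash
cat >> h.py <<'E'
O=np.array([.6018,.2126,0]);Y=8.28
def st(x,z,y=0): return O+R.from_euler('z',Y,degrees=True).apply([x/1000,y/1000,z/1000])
E
python3 - <<'E'
from h import *
a=np.radians(27.5);n=np.array([-np.sin(a),np.cos(a)]);g=np.array([20.2,66.8])
q=tool(Y,27.5);go(None,q)
pre=st(*(g+105*n));fin=st(*(g+62*n));print(pre,fin)
p=manip.sense()['tcp_pos'];print(q.inv().apply(pre-p)*1000,q.inv().apply(fin-p)*1000)
E
```

```text
rot deg [ 2.000e-02  2.765e+01 -7.000e-02] norm [ 6.00e-05  7.68e-02 -2.10e-04]
[0.57381122 0.20852686 0.15993614] [0.59345944 0.21138622 0.12179467]
[-27.91866635   1.49387706  85.14737807] [-27.91866635   1.49387706 128.14737807]
```

```bash
python3 -m crank '[{"dp":[0,0,0],"delta_rot":[0,0.0192,0],"fingers":0.4},{"dp":[0,0,0],"delta_rot":[0,0.0192,0],"fingers":0.4},{"dp":[0,0,0],"delta_rot":[0,0.0192,0],"fingers":0.4},{"dp":[0,0,0],"delta_rot":[0,0.0192,0],"fingers":0.4},{"dp":[-0.056,0.003,0],"delta_rot":[0,0,0],"fingers":0.4},{"dp":[0,0,0.06],"delta_rot":[0,0,0],"fingers":0.4},{"dp":[0,0,0.06],"delta_rot":[0,0,0],"fingers":0.4},{"dp":[0,0,0.05],"delta_rot":[0,0,0],"fingers":0.4},{"dp":[0,0,0],"delta_rot":[0,0,0],"fingers":0.4},{"dp":[0,0,0],"delta_rot":[0,0,0],"fingers":0.4}]'; python3 - <<'E'
from h import *
a=np.radians(27.5);n=np.array([-np.sin(a),np.cos(a)]);g=np.array([20.2,66.8])
go(st(*(g+62*n)),tool(Y,27.5))
c=manip.camera_model('wrist');im,d=manip.snapshot('wrist');im=im[:,:,::-1].copy();cv2.imwrite('pics/w5.png',im)
E
```

```text
t: 6.22
tcp_pos: [0.5735, 0.2083, 0.1581]
tool_rot: [0.969, 0.069, 0.235, -0.017]
force: [-0.7, 0.2, -0.8]
finger_gap: 0.703
gripper_force: 0.0
dp tool mm [ 1.3 -0.2 41.6] per row [ 0.0025 -0.0004  0.0831]
rot deg [ 0.05  0.22 -0.07] norm [ 0.00014  0.0006  -0.0002 ]
```

View pics/w5.png

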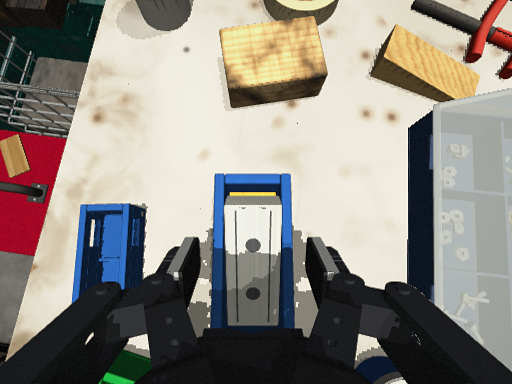

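The tilted bar at (252,260) lies squarely between the fingers, whose inner faces are near columns 200 and 308. The packer's yellow edge is at (253,193). I'll advance in steps and watch the force.

```bash
python3 -m crank '[{"dp":[0.0025,0,0.03],"delta_rot":[0,0,0],"fingers":0.4},{"dp":[0,0,0.03],"delta_rot":[0,0,0],"fingers":0.4},{"dp":[0,0,0.014],"delta_rot":[0,0,0],"fingers":0.4},{"dp":[0,0,0.009],"delta_rot":[0,0,0],"fingers":0.4},{"dp":[0,0,0],"delta_rot":[0,0,0],"fingers":0.4}]'; python3 -m crank '[{"dp":[0,0,0],"delta_rot":[0,0,0],"fingers":-0.2},{"dp":[0,0,0],"delta_rot":[0,0,0],"fingers":-0.2},{"dp":[0,0,0],"delta_rot":[0,0,0],"fingers":-0.2},{"dp":[0,0,0],"delta_rot":[0,0,0],"fingers":-0.2},{"dp":[0,0,0],"delta_rot":[0,0,0],"fingers":-0.2}]' 60; python3 - <<'E'
from h import *
c=manip.camera_model('wrist');im,d=manip.snapshot('wrist');im=im[:,:,::-1].copy();cv2.imwrite('pics/w6.png',im)
E
```

```text
t: 6.68
tcp_pos: [0.5948, 0.2116, 0.1251]
tool_rot: [0.969, 0.069, 0.238, -0.017]
force: [0.0, 0.5, -0.1]
finger_gap: 0.702
gripper_force: 0.0
t: 7.1
tcp_pos: [0.595, 0.2117, 0.1256]
tool_rot: [0.968, 0.069, 0.239, -0.017]
force: [-1.7, 0.1, 2.3]
finger_gap: 0.442
gripper_force: 60.0
```

View pics/w6.png

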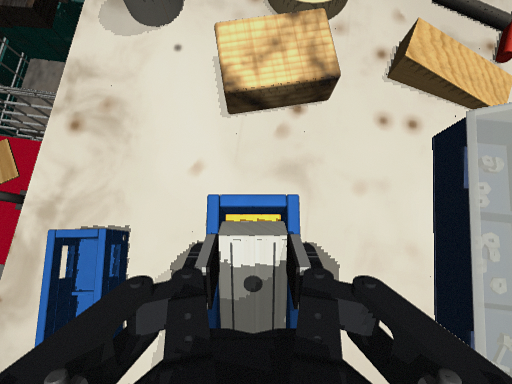

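The bar is gripped at 60 N with the pads on its sides at (252,270). A draw square to the face would carry the low end towards the low wall: only 3 mm of clearance by the geometry. So I'll lift vertically instead, which parts the bar from the packer and stays clear of both walls.

```bash
python3 -m crank '[{"dp":[0.0024,0,-0.0044],"delta_rot":[0,0,0],"fingers":-0.2},{"dp":[0.0047,0,-0.0088],"delta_rot":[0,0,0],"fingers":-0.2},{"dp":[0.0047,0,-0.0088],"delta_rot":[0,0,0],"fingers":-0.2},{"dp":[0,0,0],"delta_rot":[0,0,0],"fingers":-0.2}]' 90;  python3 -m crank '[{"dp":[0.0094,0,-0.0177],"delta_rot":[0,0,0],"fingers":-0.2},{"dp":[0.0094,0,-0.0177],"delta_rot":[0,0,0],"fingers":-0.2},{"dp":[0.0094,0,-0.0177],"delta_rot":[0,0,0],"fingers":-0.2},{"dp":[0.0094,0,-0.0177],"delta_rot":[0,0,0],"fingers":-0.2},{"dp":[0.0094,0,-0.0177],"delta_rot":[0,0,0],"fingers":-0.2},{"dp":[0.019,0,-0.035],"delta_rot":[0,0,0],"fingers":-0.2},{"dp":[0.019,0,-0.035],"delta_rot":[0,0,0],"fingers":-0.2},{"dp":[0.019,0,-0.035],"delta_rot":[0,0,0],"fingers":-0.2},{"dp":[0.019,0,-0.035],"delta_rot":[0,0,0],"fingers":-0.2},{"dp":[0.019,0,-0.035],"delta_rot":[0,0,0],"fingers":-0.2},{"dp":[0,0,0],"delta_rot":[0,0,0],"fingers":-0.2}]'
```

```text
t: 7.48
tcp_pos: [0.5957, 0.2117, 0.1384]
tool_rot: [0.968, 0.069, 0.239, -0.017]
force: [1.1, 0.3, -2.5]
finger_gap: 0.43
gripper_force: 90.1
t: 8.4
tcp_pos: [0.599, 0.2124, 0.293]
tool_rot: [0.967, 0.069, 0.244, -0.018]
force: [1.4, -0.3, -0.8]
finger_gap: 0.432
gripper_force: 90.4
```

```bash
python3 - <<'E'
from h import *
q=tool(5);go(None,q)
p=manip.sense()['tcp_pos'];print(q.inv().apply(np.array([.43,-.045,.27])-p)/.5)
E
```

```text
rot deg [ -0.82 -28.28   3.15] norm [-0.00227 -0.07856  0.00876]
[-0.38165532  0.48339765  0.04601366]
```

```bash
python3 -m crank '[{"dp":[0,0,0],"delta_rot":[-0.0006,-0.0196,0.0022],"fingers":-0.2},{"dp":[0,0,0],"delta_rot":[-0.0006,-0.0196,0.0022],"fingers":-0.2},{"dp":[0,0,0],"delta_rot":[-0.0006,-0.0196,0.0022],"fingers":-0.2},{"dp":[0,0,0],"delta_rot":[-0.0006,-0.0196,0.0022],"fingers":-0.2},{"dp":[-0.0477,0.0604,0],"delta_rot":[0,0,0],"fingers":-0.2},{"dp":[-0.0477,0.0604,0],"delta_rot":[0,0,0],"fingers":-0.2},{"dp":[-0.0477,0.0604,0],"delta_rot":[0,0,0],"fingers":-0.2},{"dp":[-0.0477,0.0604,0],"delta_rot":[0,0,0],"fingers":-0.2},{"dp":[-0.0477,0.0604,0],"delta_rot":[0,0,0],"fingers":-0.2},{"dp":[-0.0477,0.0604,0.01],"delta_rot":[0,0,0],"fingers":-0.2},{"dp":[-0.0477,0.0604,0.02],"delta_rot":[0,0,0],"fingers":-0.2},{"dp":[-0.0477,0.0604,0.016],"delta_rot":[0,0,0],"fingers":-0.2}]';python3 -m crank '[{"dp":[0,0,0],"delta_rot":[0,0,0],"fingers":-0.2},{"dp":[0,0,0],"delta_rot":[0,0,0],"fingers":-0.2}]'; python3 - <<'E'
from h import *
import pickle
s=manip.sense();T=R.from_quat(s['tool_rot']);c=manip.camera_model('wrist');im,d=manip.snapshot('wrist');im=im[:,:,::-1].copy();cv2.imwrite('pics/w7.png',im);P=cloud(c,d);np.save('w7.npy',d);pickle.dump(c,open('w7.pkl','wb'))
L=T.inv().apply(P.reshape(-1,3)-s['tcp_pos']).reshape(P.shape)*1000
m=(abs(L[...,1])<14)&(L[...,2]>50)&(L[...,2]<75)&(L[...,0]>-5)&(L[...,0]<25)
for x in range(-4,24,2):
    k=m&(abs(L[...,0]-x)<1); print(x,np.round(np.median(L[k][:,2]),1) if k.any() else '-',k.sum(),end='; ')
print()
m=(abs(L[...,1])<35)&(L[...,2]>55)&(L[...,2]<95)&(L[...,0]>-5)&(L[...,0]<25)
for z in range(56,96,3):
    k=(abs(L[...,2]-z)<1.5)&(abs(L[...,1])<25)&(L[...,0]>5)&(L[...,0]<30); print(z,np.round(np.percentile(L[k][:,0],95),1) if k.any() else '-',np.round(np.percentile(L[k][:,1],[2,98]),1) if k.any() else '-')
# plate/stop
z=P[...,2]
print('table',np.median(z[abs(z)<.007]))
h=(z>.018)&(z<.03)&(P[...,0]>.47)&(P[...,0]<.56)&(P[...,1]>-.11)&(P[...,1]<.04)
print('stop',rect(P[h]),h.sum(),np.median(z[h]))
h=(z>.006)&(z<.0165)&(P[...,0]<.53)&(P[...,1]>-.13)&(P[...,1]<.05)
print('plate',rect(P[h]),h.sum(),np.median(z[h]))
t=manip.snapshot('top');cv2.imwrite('pics/top1.png',t[0][:,:,::-1]);np.save('top1.npy',t[1])
E
```

```text
t: 9.4
tcp_pos: [0.4261, -0.0464, 0.2661]
tool_rot: [0.999, 0.044, -0.004, 0.001]
force: [0.5, -1.3, -2.2]
finger_gap: 0.424
gripper_force: 90.5
t: 9.57
tcp_pos: [0.4262, -0.0467, 0.2659]
tool_rot: [0.999, 0.041, -0.006, 0.001]
force: [0.1, -0.5, -1.4]
finger_gap: 0.429
gripper_force: 90.6
-4 67.1 156; -2 67.0 164; 0 67.1 155; 2 67.1 155; 4 67.1 170; 6 67.1 160; 8 67.1 178; 10 69.7 390; 12 - 0; 14 - 0; 16 - 0; 18 - 0; 20 - 0; 22 - 0; 
56 11.1 [-24.7  24.4]
59 11.1 [-24.7  24.4]
62 11.1 [-24.6  24.3]
65 11.0 [-24.1  23.4]
68 10.6 [-19.5  19.2]
71 10.6 [-18.5  18.7]
74 10.6 [-18.6  18.3]
77 10.7 [-18.7  18.3]
80 10.5 [-18.9  19.1]
83 10.5 [-18.9  17.5]
86 10.6 [-18.6  18.6]
89 10.5 [-18.5  18.4]
92 9.5 [-16.5  -0.8]
95 - -
table -0.0007273181194101808
stop (array([531.5, -28.2]), array([ 61.4, 133.1]), 4.71) 2219 0.022896329556856054
plate (array([426.6, -48.4]), array([149. , 110.3]), 4.61) 10264 0.010957458827514921
```

View pics/w7.png

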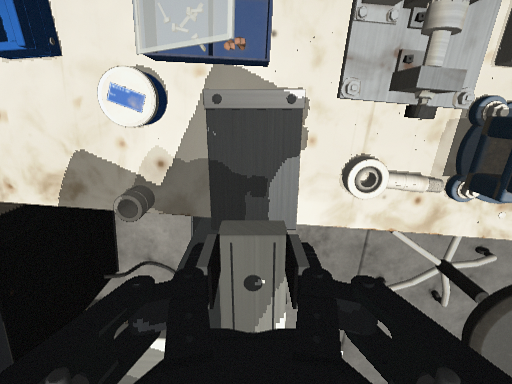

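The view shows the bar level in the grip, with its end at (252,230). The plate is ahead, with its stop at (255,98); the tin is at (130,95), the bush at (132,205) and the rod end at (395,180). Next I'll clean up the stop measurement.

```bash
python3 - <<'E'
from h import *
import pickle
c=pickle.load(open('w7.pkl','rb'));d=np.load('w7.npy');P=cloud(c,d);z=P[...,2]
h=((z>.0195)&(z<.026)).astype(np.uint8);h[:80]=0;h[120:]=0;h[:,:195]=0;h[:,315:]=0
h=cv2.morphologyEx(h,cv2.MORPH_OPEN,np.ones((5,5),np.uint8));S=P[h>0];print('stop',rect(S),len(S))
p=((z>.007)&(z<.016)).astype(np.uint8);p[:90]=0;p[230:]=0;p[:,:190]=0;p[:,315:]=0
p=cv2.morphologyEx(p,cv2.MORPH_OPEN,np.ones((5,5),np.uint8));Q=P[p>0];print('plate',rect(Q),len(Q))
y=np.radians(4.7);e=np.array([np.cos(y),np.sin(y)]);f=np.array([-np.sin(y),np.cos(y)])
for n,A in(('stop',S),('plate',Q)):
    print(n,'x',np.percentile(A[:,:2]@e,[.5,99.5])*1000,'y',np.percentile(A[:,:2]@f,[1,50,99])*1000)
# face edge line fit: per column lowest stop row
us=np.arange(215,298);pts=[(u,np.nonzero(h[:,u])[0].max()+.5) for u in us if h[:,u].any()]
F=onz(c,pts,.024);k=np.polyfit(F[:,1],F[:,0],1);print('face: yaw',np.degrees(np.arctan(-k[0])),'rms',np.std(F[:,0]-np.polyval(k,F[:,1])),'ends',F[0],F[-1])
pts=[(u,np.nonzero(h[:,u])[0].min()-.5) for u in us if h[:,u].any()]
F=onz(c,pts,.024);k=np.polyfit(F[:,1],F[:,0],1);print('back: yaw',np.degrees(np.arctan(-k[0])),'ends',F[0],F[-1])
t=cv2.imread('pics/top1.png');dt=np.load('top1.npy');ct=manip.camera_model('top');Pt=cloud(ct,dt)
X=Pt-O;Rt=R.from_euler('z',-Y,degrees=True).apply(X.reshape(-1,3)).reshape(X.shape)*1000
m=(Rt[...,0]>0)&(Rt[...,0]<46)&(abs(Rt[...,1])<14);print('packer z',np.median(Rt[m][:,2]),np.median(t[m],0));m=(Rt[...,0]>-50)&(Rt[...,0]<-15)&(abs(Rt[...,1])<14);print('well z',np.median(Rt[m][:,2]))
E
```

```text
stop (array([511.5, -41.6]), array([ 19.4, 109. ]), 4.71) 1869
plate (array([426.6, -48.3]), array([149. , 110.2]), 4.61) 10208
stop x [496.67985178 516.03659918] y [-136.44270644  -82.25210434  -30.1125301 ]
plate x [351.42103442 495.60695353] y [-136.85118652  -83.52829035  -29.53205423]
face: yaw 4.517233202410768 rms 0.0007850130593798359 ends [ 4.97861700e-01 -2.70583275e-04  2.40000000e-02] [ 0.50515787 -0.08885043  0.024     ]
back: yaw 4.447419552151726 ends [0.51807001 0.0005395  0.024     ] [ 0.52522116 -0.08617839  0.024     ]
packer z 28.757244716107632 [122. 208. 232.]
well z 6.419333278239625
```

Packer top is at z ≈ 28 and the well floor at 6, so the packer stayed in the stand. The stop face midpoint is about (0.5015, -0.0424), yaw 4.6°.

```bash
cat >> h.py <<'E'
def pl(x,y=0,z=0,F=(.5015,-.0424),Yp=4.6):
    return np.array([*F,0])+R.from_euler('z',Yp,degrees=True).apply([x/1000,y/1000,z/1000])
E
python3 - <<'E'
from h import *
q=tool(4.6);go(None,q)
p=manip.sense()['tcp_pos'];print(pl(-19,0,115),q.inv().apply(pl(-19,0,115)-p)/.5)
E
```

```text
rot deg [0.1  0.51 0.31] norm [0.00028 0.00142 0.00087]
[ 0.4825612  -0.04392378  0.115     ] [0.10904936 0.00593612 0.30299396]
```

```bash
python3 -m crank '[{"dp":[0,0.006,0],"delta_rot":[0.0003,0.0014,0.0009],"fingers":-0.2},{"dp":[0.04,0,0.03],"delta_rot":[0,0,0],"fingers":-0.2},{"dp":[0.04,0,0.06],"delta_rot":[0,0,0],"fingers":-0.2},{"dp":[0.029,0,0.06],"delta_rot":[0,0,0],"fingers":-0.2},{"dp":[0,0,0.06],"delta_rot":[0,0,0],"fingers":-0.2},{"dp":[0,0,0.05],"delta_rot":[0,0,0],"fingers":-0.2},{"dp":[0,0,0.03],"delta_rot":[0,0,0],"fingers":-0.2},{"dp":[0,0,0.013],"delta_rot":[0,0,0],"fingers":-0.2},{"dp":[0,0,0],"delta_rot":[0,0,0],"fingers":-0.2},{"dp":[0,0,0],"delta_rot":[0,0,0],"fingers":-0.2}]'; python3 - <<'E'
from h import *
s=manip.sense();go(pl(-19,0,107),tool(4.6))
T=R.from_quat(s['tool_rot']);c=manip.camera_model('wrist');im,d=manip.snapshot('wrist');im=im[:,:,::-1].copy();cv2.imwrite('pics/w8.png',im);P=cloud(c,d)
L=T.inv().apply(P.reshape(-1,3)-s['tcp_pos']).reshape(P.shape)*1000
# stop top near z
z=P[...,2];S=(z>.0195)&(z<.028)&(P[...,0]>.48)&(P[...,0]<.54)&(P[...,1]>-.115)&(P[...,1]<.03)
h=cv2.morphologyEx(S.astype(np.uint8),cv2.MORPH_OPEN,np.ones((7,7),np.uint8))>0
print('stop',rect(P[h]),h.sum(),np.median(z[h]));r=rect(L[h]/1000);print('stop in tool',r,np.percentile(L[h][:,0],[1,99]))
b=(abs(L[...,1])<16)&(L[...,2]>60)&(L[...,2]<70)&(L[...,0]>-15);print('bar top z',np.median(L[b][:,2]),'end x',np.percentile(L[b][:,0],99.5))
E
```

```text
t: 10.5
tcp_pos: [0.4825, -0.0434, 0.1151]
tool_rot: [0.999, 0.041, -0.0, 0.0]
force: [-0.1, 0.8, -0.8]
finger_gap: 0.424
gripper_force: 90.6
dp tool mm [-0.   0.5  8.1] per row [-0.      0.001   0.0161]
rot deg [0.01 0.02 0.12] norm [2.0e-05 7.0e-05 3.2e-04]
stop (array([511.8, -41.2]), array([ 20.5, 109.8]), 4.58) 5497 0.02299843576677929
stop in tool (array([29.3,  0.2]), array([ 20.5, 109.8]), 0.13) [19.98801704 39.30580852]
bar top z 67.13658559013781 end x 10.641177936844764
```

View pics/w8.png

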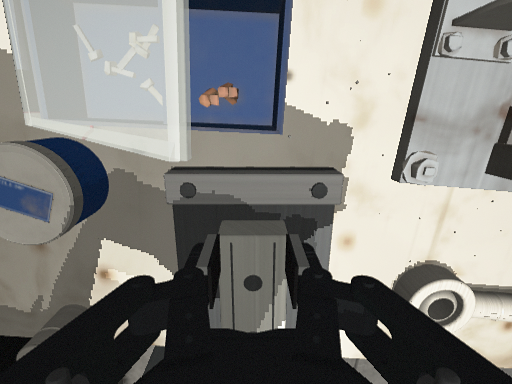

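The bar at (252,270) is square to the stop at (254,187), centred on it, with about a 8.6 mm gap. I'll lower until the plate is felt.

```bash
python3 -m crank '[{"dp":[0,0.001,0.012],"delta_rot":[0,0,0.0003],"fingers":-0.2},{"dp":[0,0,0.006],"delta_rot":[0,0,0],"fingers":-0.2},{"dp":[0,0,0],"delta_rot":[0,0,0],"fingers":-0.2}]'|egrep "pos|force:"; python3 -m crank '[{"dp":[0,0,0.003],"delta_rot":[0,0,0],"fingers":-0.2},{"dp":[0,0,0],"delta_rot":[0,0,0],"fingers":-0.2}]'|egrep "pos|force:";python3 -m crank '[{"dp":[0,0,0.0016],"delta_rot":[0,0,0],"fingers":-0.2},{"dp":[0,0,0],"delta_rot":[0,0,0],"fingers":-0.2}]'|egrep "pos|force:"
```

```text
tcp_pos: [0.482, -0.0445, 0.106]
force: [0.5, 0.1, -1.6]
gripper_force: 90.6
tcp_pos: [0.4819, -0.0446, 0.1045]
force: [-0.5, -0.6, -1.5]
gripper_force: 90.6
tcp_pos: [0.4818, -0.0445, 0.1036]
force: [-0.2, 0.3, -2.2]
gripper_force: 90.6
```

Just above the plate. Now I'll advance to the stop in small steps.

```bash
python3 -m crank '[{"dp":[0.007,0,0],"delta_rot":[0,0,0],"fingers":-0.2},{"dp":[0.006,0,0],"delta_rot":[0,0,0],"fingers":-0.2},{"dp":[0,0,0],"delta_rot":[0,0,0],"fingers":-0.2}]'|egrep "pos|force:"; python3 -m crank '[{"dp":[0.003,0,0],"delta_rot":[0,0,0],"fingers":-0.2},{"dp":[0,0,0],"delta_rot":[0,0,0],"fingers":-0.2}]'|egrep "pos|force:";python3 -m crank '[{"dp":[0.002,0,0],"delta_rot":[0,0,0],"fingers":-0.2},{"dp":[0,0,0],"delta_rot":[0,0,0],"fingers":-0.2}]'|egrep "pos|force:"
```

```text
tcp_pos: [0.4895, -0.0441, 0.1037]
force: [-0.3, -0.7, -0.9]
gripper_force: 90.6
tcp_pos: [0.4902, -0.0438, 0.1036]
force: [0.3, 0.1, -1.9]
gripper_force: 90.6
tcp_pos: [0.4909, -0.0437, 0.1036]
force: [0.6, 0.7, -1.5]
gripper_force: 90.6
```

```bash
python3 -m crank '[{"dp":[0.002,0,0],"delta_rot":[0,0,0],"fingers":-0.2},{"dp":[0,0,0],"delta_rot":[0,0,0],"fingers":-0.2}]'|egrep "pos|force:";python3 -m crank '[{"dp":[0.002,0,0],"delta_rot":[0,0,0],"fingers":-0.2},{"dp":[0,0,0],"delta_rot":[0,0,0],"fingers":-0.2}]'|egrep "pos|force:";python3 -m crank '[{"dp":[0.002,0,0],"delta_rot":[0,0,0],"fingers":-0.2},{"dp":[0,0,0],"delta_rot":[0,0,0],"fingers":-0.2}]'|egrep "pos|force:"
```

```text
tcp_pos: [0.4918, -0.0436, 0.1035]
force: [0.3, -0.4, -2.2]
gripper_force: 90.6
tcp_pos: [0.492, -0.0435, 0.1034]
force: [-0.8, -0.9, -0.1]
gripper_force: 90.7
tcp_pos: [0.4923, -0.0433, 0.1033]
force: [-4.7, -1.8, 0.2]
gripper_force: 90.8
```

Stop contact felt at -4.7 N. I'll lower onto the plate, keeping the light push.

```bash
python3 -m crank '[{"dp":[0,0,0.002],"delta_rot":[0,0,0],"fingers":-0.2},{"dp":[0,0,0],"delta_rot":[0,0,0],"fingers":-0.2}]'|egrep "pos|force:";python3 -m crank '[{"dp":[0,0,0.002],"delta_rot":[0,0,0],"fingers":-0.2},{"dp":[0,0,0],"delta_rot":[0,0,0],"fingers":-0.2}]'|egrep "pos|force:";python3 -m crank '[{"dp":[0,0,0.002],"delta_rot":[0,0,0],"fingers":-0.2},{"dp":[0,0,0],"delta_rot":[0,0,0],"fingers":-0.2}]'|egrep "pos|rot|force:"
```

```text
tcp_pos: [0.4922, -0.0431, 0.1023]
force: [-5.6, -0.1, 0.5]
gripper_force: 90.8
tcp_pos: [0.4922, -0.0431, 0.1021]
force: [-7.1, -2.1, 7.7]
gripper_force: 91.8
tcp_pos: [0.4921, -0.0431, 0.1021]
tool_rot: [0.999, 0.04, -0.002, -0.0]
force: [-8.5, -0.9, 16.0]
gripper_force: 92.8
```

```bash
python3 -m crank '[{"dp":[0,0,-0.002],"delta_rot":[0,0,0],"fingers":-0.2},{"dp":[0,0,0],"delta_rot":[0,0,0],"fingers":0.3},{"dp":[0,0,0],"delta_rot":[0,0,0],"fingers":0.3},{"dp":[0,0,0],"delta_rot":[0,0,0],"fingers":0.3},{"dp":[0,0,-0.02],"delta_rot":[0,0,0],"fingers":0.3},{"dp":[0,0,-0.06],"delta_rot":[0,0,0],"fingers":0.3},{"dp":[-0.02,0,-0.06],"delta_rot":[0,0,0],"fingers":0.3},{"dp":[-0.02,0,-0.06],"delta_rot":[0,0,0],"fingers":0.3},{"dp":[-0.04,0,-0.06],"delta_rot":[0,0,0],"fingers":0.3},{"dp":[0,0,0],"delta_rot":[0,0,0],"fingers":0.3},{"dp":[0,0,0],"delta_rot":[0,0,0],"fingers":0.3}]' 20; python3 - <<'E'
from h import *
c=manip.camera_model('wrist');im,d=manip.snapshot('wrist');im=im[:,:,::-1].copy();cv2.imwrite('pics/w9.png',im);P=cloud(c,d)
z=P[...,2];near=(abs(P[...,0]-.46)<.1)&(abs(P[...,1]+.045)<.07)
m=((z>.031)&(z<.04)&near).astype(np.uint8);m=cv2.morphologyEx(m,cv2.MORPH_OPEN,np.ones((5,5),np.uint8))>0
s=((z>.0195)&(z<.027)&near).astype(np.uint8);s=cv2.morphologyEx(s,cv2.MORPH_OPEN,np.ones((5,5),np.uint8))>0
print('bar',rect(P[m]),np.median(z[m]),'stop',rect(P[s]))
e=R.from_euler('z',-4.6,degrees=True)
for n,k in(('bar',m),('stop',s)):
    q=e.apply(P[k])*1000; print(n,np.percentile(q[:,0],[.5,99.5]),np.percentile(q[:,1],[.5,50,99.5]))
q=e.apply(P[m]);A=np.c_[q[:,0],q[:,1],np.ones(len(q))];print('slopes deg',np.degrees(np.linalg.lstsq(A,q[:,2],rcond=None)[0][:2]))
E
```

```text
t: 13.63
tcp_pos: [0.4546, -0.0469, 0.2337]
tool_rot: [0.999, 0.039, 0.002, 0.001]
force: [0.9, 0.1, -0.9]
finger_gap: 0.654
gripper_force: 0.0
bar (array([452.1, -46.2]), array([99.6, 40. ]), 4.64) 0.03495328125718461 stop (array([511.2, -41.5]), array([ 19.8, 109.6]), 4.5)
bar [398.1048728  496.57425069] [-102.09065731  -82.1138078   -62.54945235]
stop [496.53818533 516.14659527] [-136.56848     -83.16682495  -28.43457435]
slopes deg [-0.12281665  0.03035516]
```

View pics/w9.png

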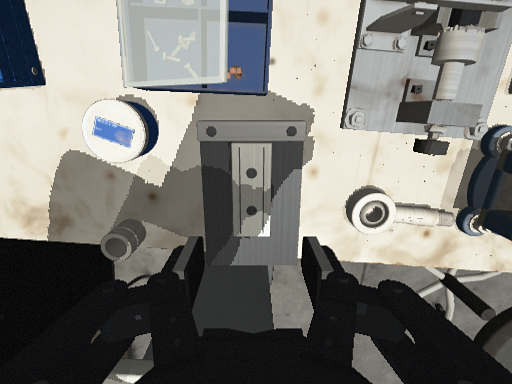

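The bar lies flat on the plate at (251,190), butted to the stop at (251,131). It's square to within 0.2°, within 1 mm of midway and shows no gap. The tin (115,130), bush (122,238) and rod end (395,212) look undisturbed, and the gripper is clear, so I'm handing in.

```bash
python3 -c "
from station import manip
print(manip.sign_off())"
```

```text
the job is handed in; nothing more can be done
None
```

The job is handed in: the bar was tipped and lifted off the packer, which stayed in the stand, and it now lies flat and square against the stop, about midway along, with the tin, bush and rod end untouched, finished at about 13.6 s on the robot's clock.

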